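Put the nail brush away in the drop-front box

ROBOT

A 7-joint arm with a two-finger parallel gripper is mounted at the origin on the work surface. World frame = base frame: x ahead of the robot, y to its left, z up, the work surface at z = 0. Lengths are in m, angles in rad, forces in N, time in s.
With the tool pointing down it reaches from about 0.425 to 0.925 m from the base axis. Payload 6.8 kg.
Tool frame: the origin (TCP) lies at the very end of the fingers, on their centre line; the grasp point (between the pads) lies 19 mm behind it; z points along the fingers, y is the line along which they close (so a half turn about z gives the same grasp; the last joint's range is limited). The gripper opens to 88 mm and grips with 3 to 60 N. Pads are 20 mm wide; open, the fingers measure 115 mm over their backs; the gripper's body (75 mm by 178 mm) begins 61 mm behind the grasp point.
Start: joints at [1.022, 0.477, 0.022, 1.555, -0.011, 1.109, -0.083], TCP at [0.288, -0.61, 0.223] pointing down, gripper open.
Joint ranges: [-2.96, 2.96], [-0.34, 2.1], [-1.41, 1.46], [0.24, 2.44], [-1.37, 4.51], [0.17, 1.92], [-2.96, 2.96]. Speed limits (rad/s): [2.39, 2.39, 3.14, 3.14, 3.14, 3.14, 3.14].

INTERFACE

Orientations are given as [roll, pitch, yaw] about the fixed x, y, z axes, in that order (R = Rz(yaw) Ry(pitch) Rx(roll)).
In Python, from workcell import env gives the robot as it stands. The module is installed in compiled form; this text tells all that it offers.
- The arm moves only by the shell command python3 -m jog 'ROWS'. ROWS is JSON, a list that holds one entry, the list of rows, each a list of 7 numbers: the shift along the tool's x, y, z in cm, then the turn, a rotation vector about the tool's x, y, z in rad, then the finger opening in cm, from 0 to 8.78. A call has 1 to 12 rows; each row shifts and turns the commanded pose from where the row before left it, along the tool's axes as they then stand; what a row does not reach is not made up. A row lasts 1/12 s, in which the tool goes at most 41.7 mm and 7.16 degrees, less where a joint would pass 70% of its speed; a pose out of reach is approached as far as the arm can. A call is refused whole if a number of a shift passes 4.17 or a number of a turn 0.125, either way. A call with a gripper value outside its range is refused whole. The fingers move at their own pace and stop on an object; the grip force is fixed at half the most. Time passes only in rows, so rows that do not move let the fingers close. It gives the time, the measured TCP pose, the force, the opening and the grip force at its end, in the units of the state.
- env.read_state(): the state, without advancing time (a new reading comes with each control period).
- env.snapshot(name): name is "scene" or "top" or "wrist"; returns the picture (420x560x3 uint8, red, green, blue); there is no depth.
- env.camera_params(name): a dict with "fx", "fy", "cx", "cy" (pixels), "position" and "orientation" of the camera in the world. Camera axes: x right, y down, z forward; pixel columns grow to the right and rows downward; lengths in m; the calibration is good to about 2 mm. A picture is of the moment at which its call begins: read the wrist's pose just before it. camera_params takes no time and is no camera call; for the wrist camera it gives the pose at the moment of the call.
- env.job_done(): hands the job in; it is judged then, once.
Trained networks look in the newest picture that a camera, given by its name, has taken for a name from the list of things; names that differ only in an ending like _2 or _b are one class to them, and where a whole thing is asked for, a point or a joint stands for the part that bears it (a point fixed in the world has none). Each returns a list of dicts, best first, with "conf" (0 to 1); they miss things now and then, are a little off and sometimes report something else, mostly with a low value. They report only what shows in the picture. A call takes as long as a camera call. They do not tell look-alikes from the thing itself.
- env.cut_out(camera, name): "pixels" (420x560 bool, what is visible of it) and "extent" ([left, top, width, height] in pixels, round what is visible of it).
The state is a dict: "time_s": time; "q": joint angles; "joint_velocities": joint speeds; "effort": joint torques, N m; "ee_pos": TCP position; "eef_rot": TCP orientation; "ft_force": force on the tool from outside, world axes, zero at the start; "wrist_torque": the same for the moment, N m; "finger_gap": finger opening in m; "grasp_force": force on a finger pad.
Only numpy, scipy, OpenCV 4.12 (cv2) and the standard library are available. Lean on these libraries where they do the work, as an engineer would, in place of code of your own. Each camera call takes 0.05 s, during which the arm holds its last target. There are 200 camera calls.

TASK

Pull the front flap of the box all the way down, put the nail brush from the soap tray inside the box, lying bristles down on its floor, then push the flap back up until it is fully shut. Leave the soap tray and the other things on the ledge where they are.

Things in the scene. Friction and masses are not known exactly. Their poses are not given: they have to be found in the camera images.
- box: White storage box, fixed on a dark granite ledge whose top is at z = 20 mm; clear roof and back wall; its only opening is the front, covered by the flap. 170 wide (y), 160 deep (x), 104 high. Origin: underside of the box (on the ledge), straight below the hinge line at the middle of the front; x runs from the front into the box (away from the robot), y to its left side, z up.
- box_in (a point): Centre of the box's inner floor: box (76, 0, 39 mm), 1 mm below the open flap's face. Clear inside: 154 wide, 152 deep (box x 0 to 152), 58 high. The roof (box z 98 to 104) begins at the front, x = 0, but has a finger notch in the middle of its front edge, 90 wide (y -45 to 45), 40 deep, open above: shut upright fingers can push the brush in from behind through it.
- box_hinge (a point): Midpoint of the flap's hinge line, fixed at box (0, 0, 40 mm); the hinge axis runs along box y.
- flap (a joint): Flap angle: 0 = upright, shut; 1.57 = fully down, level, at its stop. Starts shut or slightly ajar (to 0.12). A stiff hinge (0.2 N m friction): it stays wherever it is left; 1 to 4 N at the bar moves it. When down, its inner face is level, 40 mm above the ledge, in line with the box floor: a solid panel from box x = 0 to -62 mm, then the hand opening, then the bar.
- flap_bar (a point): Centre of the steel bar at the flap's free edge (moves with it): round, 12 mm thick, along box y. Shut: at box (-6, 0, 147 mm), above the roof. Down: at (-107, 0, 34 mm). The flap is a grey panel 170 wide, 62 long, 12 thick; two side ears carry the bar, leaving a through opening 146 x 39 mm, so that fingers can straddle the bar from above, one in the opening, at every flap angle.
- brush: Plastic nail brush, 95 long (x), 45 wide (y), 35 high, about 80 g, bristles down in the soap tray. Black back (z 16 to 32 mm) with a low rib on top, over a rigid white bristle block 87 x 39 (z 0 to 16 mm). Origin: centre of the underside of the bristles; z up when the bristles are down.
- tray: loose stainless steel soap tray 150 (x) by 100 (y), rim 8 mm high, six drain ridges along x whose tops are 6 mm above its underside; the brush lies on the ridges. Origin: centre of the underside. It stands on the left or the right part of the ledge.
- dish: white ceramic ring dish, 96 mm across, 22 mm high with a 47 mm cone in its middle; bystander on the other side from the tray. Origin: centre of the underside.
- pump: red pump bottle with white pump head, 66 mm across, 165 mm high; bystander at the back of the ledge. Origin: centre of the underside.
- comb: black wide-tooth comb lying flat, 170 long (x), 51 wide, 6 mm thick; bystander at the back of the ledge. Origin: underside, near the middle.
Mind the look-alikes: they are no part of the job. What is meant by the brush is not red or turquoise, and is the larger of those in its own colour.

How it is judged:
By the outcome, as a careful person would: the job done as asked, in the order asked, and still so for the second after the job is handed in, with the robot touching nothing.
It also fails if it takes over 72 s, if anything falls off the work surface, if the arm or the gripper's body presses on something with over 40 N, if the wrist force passes 120 N, or if a joint passes its speed limit or range.

## Working session

There is one attempt and no reset: what is moved stays moved. The work goes in short steps, Python scripts to look and compute and a shell command to move; the robot and the scene stay as the last step left them, time stands still between calls to the robot, and variables do not carry over. Pictures are saved under pics/ and viewed, at most 10 in all, crops included, and the job is handed in when it is done.

```bash
mkdir -p pics; cat > h.py <<'E'
from workcell import env
import numpy as np, cv2
from scipy.spatial.transform import Rotation as R
def snap(n,f):
    im=env.snapshot(n); cv2.imwrite('pics/'+f+'.png',im[:,:,::-1]); return im
def cam(n):
    p=env.camera_params(n); o=np.array(p['orientation'],float)
    M=o if o.shape==(3,3) else (R.from_euler('xyz',o).as_matrix() if o.size==3 else R.from_quat(o).as_matrix())
    return p,np.array(p['position']),M
def onz(c,u,v,z):
    p,t,M=c; d=M@np.array([(u-p['cx'])/p['fx'],(v-p['cy'])/p['fy'],1]); return t+d*(z-t[2])/d[2]
def proj(c,X):
    p,t,M=c; q=(np.atleast_2d(X)-t)@M; return np.c_[q[:,0]/q[:,2]*p['fx']+p['cx'],q[:,1]/q[:,2]*p['fy']+p['cy']]
def tri(obs):
    A=np.zeros((3,3));b=np.zeros(3)
    for c,u,v in obs:
        p,t,M=c; d=M@np.array([(u-p['cx'])/p['fx'],(v-p['cy'])/p['fy'],1]); d/=np.linalg.norm(d)
        P=np.eye(3)-np.outer(d,d);A+=P;b+=P@t
    return np.linalg.solve(A,b)
E
python3 - <<'E'
from h import *
a=snap('scene','s1');b=snap('top','t1')
for n in('scene','top'):
    p=env.camera_params(n);print(n,p)
    for o in('brush','flap','flap_bar','box','tray'):
        for r in env.cut_out(n,o)[:5]:
            v,u=np.nonzero(r['pixels']);print(o,round(r['conf'],2),r['extent'],u.mean().round(),v.mean().round())
s=env.read_state();print(s['time_s'],s['ee_pos'],s['eef_rot'])
E
```

```text
scene {'fx': 488.6393041158654, 'fy': 488.6393041158654, 'cx': 275.8208737978996, 'cy': 211.16861532942795, 'position': array([ 1.19257893, -0.40626041,  1.29544602]), 'orientation': array([-2.56299894,  0.00272132,  1.15334886])}
brush 0.75 [108.8, 251.6, 19.5, 15.1] 118.0 259.0
brush 0.69 [145.6, 186.4, 30.4, 22.9] 160.0 199.0
brush 0.66 [199.8, 222.8, 15.3, 27.8] 206.0 237.0
brush 0.58 [188.3, 187.0, 24.4, 13.8] 200.0 192.0
flap 0.84 [281.6, 226.6, 55.9, 44.1] 310.0 249.0
flap_bar 0.61 [280.9, 226.8, 53.4, 47.2] 311.0 248.0
flap_bar 0.6 [196.0, 224.2, 21.1, 31.5] 206.0 237.0
box 0.74 [282.0, 222.6, 96.0, 105.5] 325.0 278.0
tray 0.76 [187.8, 218.3, 36.3, 46.8] 206.0 240.0
top {'fx': 434.57898803659765, 'fy': 434.57898803659765, 'cx': 282.9404448073884, 'cy': 197.13221663778052, 'position': array([ 0.34564359, -0.11940112,  1.22530382]), 'orientation': array([-2.99822195,  0.00886822, -1.55130481])}
brush 0.84 [439.6, 239.4, 20.9, 16.7] 448.0 248.0
brush 0.8 [326.3, 283.8, 25.6, 19.6] 338.0 295.0
brush 0.62 [344.2, 208.4, 23.5, 33.0] 355.0 226.0
brush 0.58 [366.5, 290.6, 37.0, 30.9] 385.0 305.0
flap 0.94 [235.0, 136.5, 65.4, 22.9] 268.0 146.0
flap_bar 0.64 [234.3, 136.3, 67.0, 20.5] 267.0 146.0
box 0.61 [113.1, 184.4, 38.6, 36.2] 131.0 201.0
box 0.6 [223.5, 80.3, 77.7, 76.2] 263.0 118.0
tray 0.6 [329.0, 195.1, 45.4, 62.2] 353.0 229.0
0.6 [ 0.28801709 -0.61048563  0.22267005] [ 3.14157870e+00 -2.11922806e-05  4.40757931e-01]
```

View pics/s1.png

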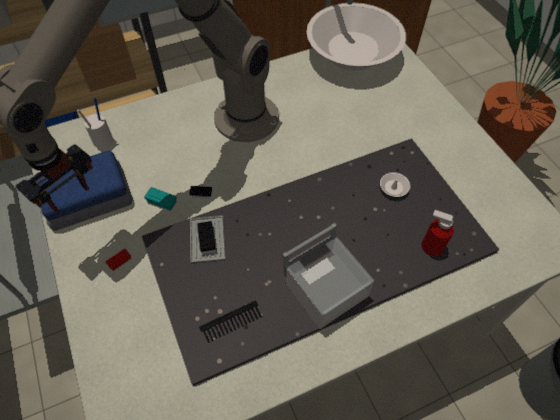

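View pics/t1.png

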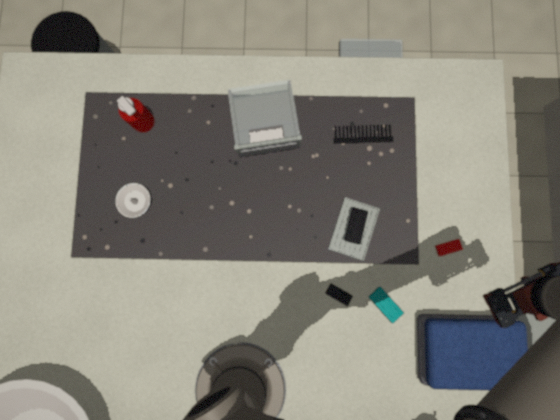

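Candidates: black in the tray, top (355,226); small black on the table, top (338,295); turquoise (385,305); red (448,248). I enlarge to confirm which fits.

```bash
python3 - <<'E'
from h import *
im=cv2.imread('pics/t1.png')
a=cv2.resize(im[190:310,310:410],(400,480),interpolation=3);b=cv2.resize(im[75:165,220:310],(400,400),interpolation=3)
b=cv2.copyMakeBorder(b,0,80,0,0,0);cv2.imwrite('pics/c1.png',np.hstack([a,b]))
c=cam('top');s=cam('scene')
for n,u,v,z in[('brush',355,226,.058),('small',338,295,.03),('tray',353,229,.028),('dish',133,201,.03),('bar',267,146,.16)]:print(n,onz(c,u,v,z).round(3))
print(tri([(c,355.5,226),(s,206.5,237)]).round(3),'barL/R',tri([(c,300,146),(s,285,264)]).round(3))
p=env.camera_params('wrist');print(p)
for z,n in((.058,'black tray'),(.03,'small')):
  pass
for u,v in((355,226),(338,295)):
  m=[r for r in env.cut_out('top','brush') if abs(np.nonzero(r['pixels'])[1].mean()-u)<6]
  for r in m:
    y,x=np.nonzero(r['pixels']);P=np.array([onz(c,i,j,.055)[:2] for i,j in zip(x,y)]).astype(np.float32);print(u,cv2.minAreaRect(P))
E
```

```text
brush [ 0.439 -0.301  0.058]
small [ 0.255 -0.259  0.03 ]
tray [ 0.433 -0.3    0.028]
dish [0.499 0.312 0.03 ]
bar [ 0.629 -0.064  0.16 ]
[ 0.441 -0.303  0.04 ] barL/R [ 0.646 -0.145  0.105]
{'fx': 289.3881679944028, 'fy': 289.3881679944028, 'cx': 278.2686044179206, 'cy': 212.02313234315395, 'position': array([ 0.36196771, -0.5763556 ,  0.38437846]), 'orientation': array([ 2.84084151e+00, -1.03959043e-03, -1.12968677e+00])}
355 ((0.4395500719547272, -0.30160096287727356), (0.044549960643053055, 0.09360586851835251), 75.68805694580078)
338 ((0.25773611664772034, -0.2563488185405731), (0.06960585713386536, 0.0327022522687912), 61.71847915649414)
```

View pics/c1.png

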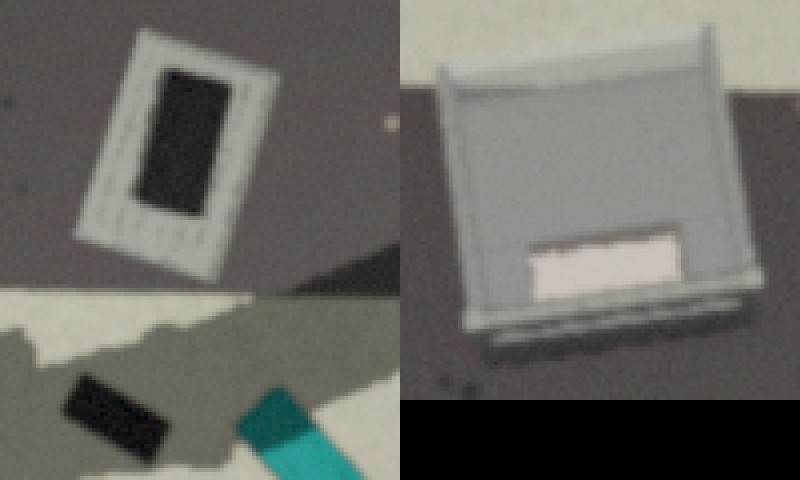

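The crop shows the black brush in the tray (crop (183,140)) at 94 x 45 mm. The small black one on the table is only 70 x 33 mm, so the tray one is meant. The box (right half) is turned about -9°. Next I move the wrist camera for a closer look.

```bash
python3 -m jog '[[[2.5,-2.1,-0.8,0,0,0,8.78],[2.5,-2.1,-0.8,0,0,0,8.78],[2.5,-2.1,-0.8,0,0,0,8.78],[2.5,-2.1,-0.8,0,0,0,8.78],[2.5,-2.1,-0.8,0,0,0,8.78],[2.5,-2.1,-0.8,0,0,0,8.78],[2.5,-2.1,-0.8,0,0,0,8.78],[2.5,-2.1,-0.8,0,0,0,8.78],[2.5,-2.1,-0.8,0,0,0,8.78],[2.5,-2.1,-0.8,0,0,0,8.78],[2.5,-2.1,-0.8,0,0,0,8.78],[0,0,0,0,0,0,6]]]'
python3 - <<'E'
from h import *
import pickle
c=cam('wrist');snap('wrist','w1');pickle.dump(c,open('w1.p','wb'))
for o in('brush','flap','flap_bar','tray'):
    for r in env.cut_out('wrist',o)[:3]:
        v,u=np.nonzero(r['pixels']);print(o,round(r['conf'],2),r['extent'],u.mean().round(1),v.mean().round(1))
E
```

```text
time_s: 1.7
ee_pos: [0.4423, -0.2777, 0.3128]
eef_rot: [3.141, -0.004, 0.45]
ft_force: [0.8, 0.0, 0.1]
finger_gap: 0.084
grasp_force: 0.0
brush 0.91 [214.3, 243.0, 24.5, 45.8] 225.0 267.9
brush 0.82 [262.6, 158.7, 63.0, 64.2] 293.6 189.2
brush 0.77 [262.5, 280.1, 35.3, 41.0] 280.2 300.7
tray 0.65 [234.7, 134.4, 110.5, 108.9] 289.0 186.0
```

View pics/w1.png

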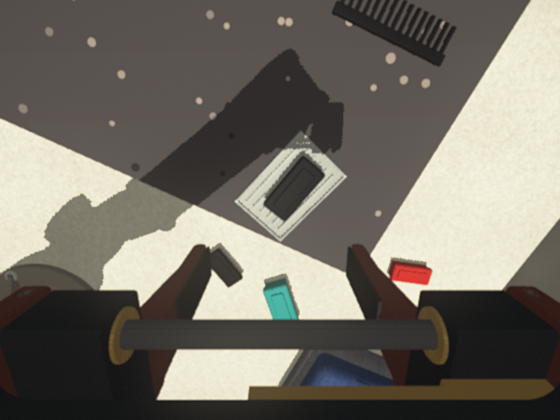

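The picture shows the brush in the tray at (294,189), with the long axis running up and to the right. The look-alikes are at (225,268), (280,300) and (410,272). The box is out of view, so I move on to it.

```bash
python3 -m jog '[[[2.4,0.6,-0.2,0,0,-0.12,6],[2.4,0.6,-0.2,0,0,-0.12,4],[2.4,0.6,-0.2,0,0,-0.12,4],[2.4,0.6,-0.2,0,0,-0.12,4],[2.4,0.6,-0.2,0,0,-0.12,4],[2.4,0.6,-0.2,0,0,-0.12,4],[2.4,0.6,-0.2,0,0,-0.12,4],[2.4,0.6,-0.2,0,0,-0.12,4],[0,0,0,0,0,0,4],[0,0,0,0,0,0,4]]]'
python3 - <<'E'
from h import *
import pickle
c=cam('wrist');snap('wrist','w2');pickle.dump(c,open('w2.p','wb'))
for o in('brush','flap','flap_bar','tray'):
    for r in env.cut_out('wrist',o)[:3]:
        v,u=np.nonzero(r['pixels']);print(o,round(r['conf'],2),r['extent'],u.mean().round(1),v.mean().round(1))
E
```

```text
time_s: 2.78
ee_pos: [0.5938, -0.1743, 0.326]
eef_rot: [-3.141, -0.0, 1.4]
ft_force: [0.0, -0.3, 0.4]
finger_gap: 0.0402
grasp_force: 0.0
brush 0.93 [88.4, 233.9, 25.5, 42.8] 101.3 253.7
brush 0.82 [171.4, 249.3, 54.8, 33.0] 197.5 266.0
brush 0.62 [97.3, 291.7, 24.2, 26.7] 108.1 304.5
flap 0.67 [269.0, 0.0, 62.9, 169.3] 299.0 82.7
flap 0.63 [157.7, 232.1, 91.4, 55.4] 189.0 251.0
flap 0.34 [336.4, 206.3, 41.6, 82.7] 355.0 250.2
flap_bar 0.97 [269.3, 0.0, 60.2, 168.5] 298.5 81.7
tray 0.87 [156.6, 229.7, 94.0, 57.8] 188.8 250.7
```

View pics/w2.png

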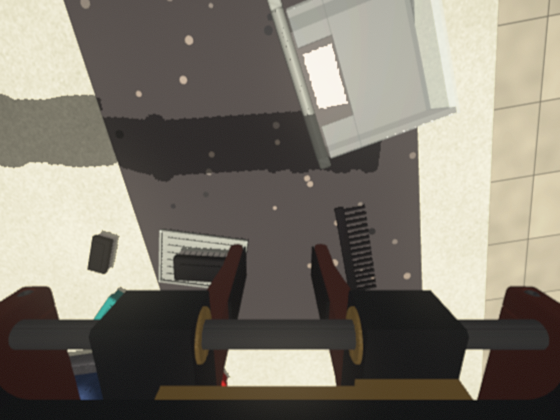

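The picture shows the bar running from (272,0) to (322,165) at the left edge of the box, so the box yaw is positive, about +8°. The notch is at (325,75). I turn to match and centre on the box.

```bash
python3 -m jog '[[[3.0,0.4,0,0,0,-0.11,4],[3,0.4,0,0,0,-0.11,4],[3,0.4,0,0,0,-0.1,4],[0,0,0,0,0,0,4],[0,0,0,0,0,0,4]]]'
python3 - <<'E'
from h import *
import pickle
c=cam('wrist');im=snap('wrist','w3');pickle.dump(c,open('w3.p','wb'))
for r in env.cut_out('wrist','flap_bar')[:2]:
    v,u=np.nonzero(r['pixels']);print(round(r['conf'],2),r['extent'],u.mean().round(1),v.mean().round(1))
cv2.imwrite('pics/w3c.png',cv2.resize(im[:300,220:420,::-1],(400*1,600),interpolation=3))
E
```

```text
time_s: 3.45
ee_pos: [0.6109, -0.084, 0.3268]
eef_rot: [3.141, -0.0, 1.723]
ft_force: [0.1, -0.3, -0.4]
finger_gap: 0.0398
grasp_force: 0.0
0.72 [298.6, 106.2, 11.1, 146.6] 302.9 176.9
```

View pics/w3c.png

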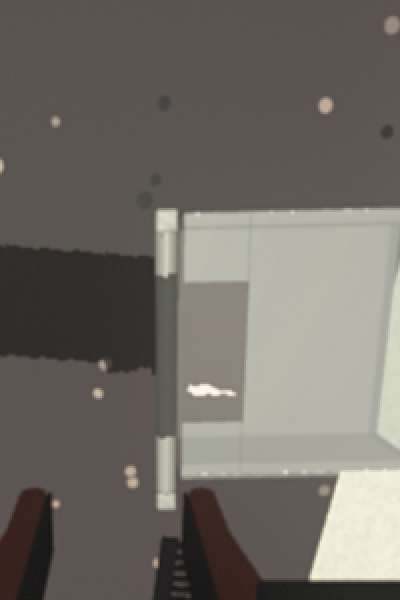

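The crop shows the bar running vertically at full-image u≈303, v 104 to 255. The notch spans u 311.5 to 344, v 140 to 210, and the front roof corners are at (311,107) and (310,238).

```bash
python3 - <<'E'
from h import *
import pickle
w1,w2,w3=[pickle.load(open(f'w{i}.p','rb')) for i in(1,2,3)];t=cam('top');s=cam('scene')
print('bar ends',onz(w3,303.5,104.5,.167).round(4),onz(w3,303,255,.167).round(4))
print('notch',[onz(w3,u,v,.124)[:2].round(4).tolist() for u,v in((311.5,140.5),(310.5,210.5),(344.5,141),(342,211))])
print('roof front',onz(w3,311.5,107,.124).round(4),onz(w3,310.5,239,.124).round(4))
print('bar end tri', tri([(w3,303,255),(w2,325,166)]).round(4), tri([(w3,303,255),(t,302.5,137)]).round(4), tri([(w3,303.5,104.5),(t,234.5,148)]).round(4),tri([(w3,303.5,104.5),(s,337,229)]).round(4))
print('brush tri', tri([(w1,293.6,189.2),(t,355.5,226)]).round(4),tri([(w1,293.6,189.2),(s,206.5,237)]).round(4))
im=cv2.imread('pics/w1.png');
g=im[:250].max(2);m=np.zeros(g.shape,np.uint8);m[155:227,258:330]=(g[155:227,258:330]<75)
n,l,st,ce=cv2.connectedComponentsWithStats(m);k=l[189,294];y,x=np.nonzero(l==k)
P=np.array([onz(w1,i,j,.057)[:2] for i,j in zip(x,y)]).astype(np.float32);print('brush',cv2.minAreaRect(P),k)
E
```

```text
bar ends [0.6222 0.0172 0.167 ] [ 0.6521 -0.1526  0.167 ]
notch [[0.6423, -0.0192], [0.6576, -0.1076], [0.6824, -0.0137], [0.6988, -0.102]]
roof front [0.6352 0.0188 0.124 ] [ 0.6651 -0.1474  0.124 ]
bar end tri [ 0.6496 -0.1468  0.1796] [ 0.6522 -0.1532  0.1654] [0.6229 0.0179 0.157 ] [0.6253 0.0216 0.1462]
brush tri [ 0.4402 -0.3051  0.045 ] [ 0.4409 -0.3043  0.0415]
brush ((0.44285231828689575, -0.3035581409931183), (0.04457330331206322, 0.09308042377233505), 76.7555160522461) 2
```

```bash
python3 -m jog '[[[0.6,1.4,2.0,0,0,-0.024,3],[0.55,1.4,2,0,0,0,3],[0,0,3.0,0,0,0,3],[0,0,3.0,0,0,0,3],[0,0,2.0,0,0,0,3],[0,0,0.5,0,0,0,3],[0,0,0,0,0,0,3]]]'
python3 - <<'E'
from h import *
c=cam('wrist');im=snap('wrist','w4')
cv2.imwrite('pics/w4c.png',cv2.resize(im[:,130:480,::-1],(500,600),interpolation=3))
E
```

```text
time_s: 4.13
ee_pos: [0.6356, -0.0716, 0.2]
eef_rot: [-3.138, -0.0, 1.742]
ft_force: [-0.6, -0.2, -0.0]
finger_gap: 0.0299
grasp_force: 0.0
```

View pics/w4c.png

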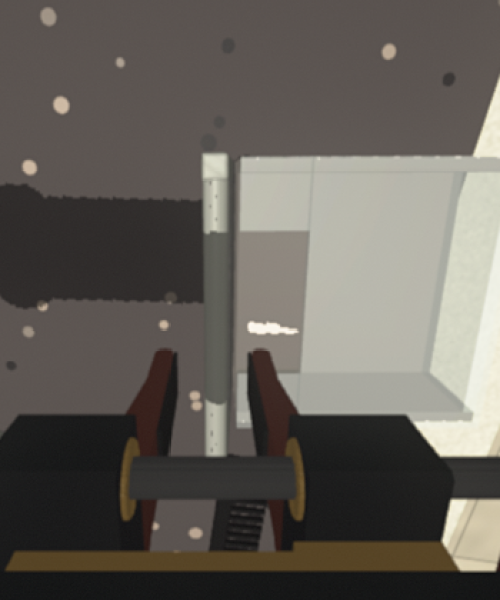

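The bar (crop (215,300)) lies midway between the fingers at crop x 177 and 248. I go down over it and pull it along its arc.

```bash
python3 -m jog '[[[0,0,2.5,0,0,0,3],[0,0,2.5,0,0,0,3],[0,-1.1,0.05,0,0,0,3],[0,-1.1,0.1,0,0,0,3],[0,-1.33,0.44,0,0,0,3],[0,-1.25,0.61,0,0,0,3],[0,0,0,0,0,0,3]]]'; python3 -m jog '[[[0,-1.16,0.76,0,0,0,3],[0,-1.06,0.92,0,0,0,3],[0,-0.93,1.03,0,0,0,3],[0,-0.78,1.15,0,0,0,3],[0,-0.64,1.24,0,0,0,3],[0,-0.33,0.9,0,0,0,3],[0,0,0,0,0,0,3],[0,0,0,0,0,0,3]]]'
```

```text
time_s: 4.77
ee_pos: [0.5892, -0.0791, 0.1411]
eef_rot: [3.14, 0.001, 1.743]
ft_force: [-0.1, -1.0, 0.1]
finger_gap: 0.0301
grasp_force: 0.0
time_s: 5.43
ee_pos: [0.5425, -0.0865, 0.0803]
eef_rot: [3.141, 0.0, 1.744]
ft_force: [2.1, 0.2, -0.4]
finger_gap: 0.0303
grasp_force: 0.5
```

```bash
python3 -m jog '[[[0,0,-2.2,0,0,0,3],[0,0,-2.2,0,0,0,3],[0,0.4,0,0,0,0,0],[0,0,0,0,0,0,0],[0,0,0,0,0,0,0],[0,0,0,0,0,0,0],[0,0,1.5,0,0,0,0],[0,0,1.5,0,0,0,0],[0,0,1.0,0,0,0,0],[0,0,0.8,0,0,0,0],[0,0,0.6,0,0,0,0],[0,0,0,0,0,0,0]]]'
```

```text
time_s: 6.43
ee_pos: [0.5431, -0.0859, 0.068]
eef_rot: [-3.137, -0.001, 1.745]
ft_force: [-2.9, -1.0, -1.0]
finger_gap: 0.0006
grasp_force: 1.8
```

```bash
python3 -m jog '[[[0,0,0.5,0,0,0,0],[0,0,0.3,0,0,0,0],[0,0,0.2,0,0,0,0],[0,0,0,0,0,0,0],[0,0,0,0,0,0,0]]]'; python3 - <<'E'
from h import *
print(env.read_state()['ft_force'],env.read_state()['ee_pos'])
c=cam('wrist');im=snap('wrist','w5')
cv2.imwrite('pics/w5c.png',cv2.resize(im[:300,130:480,::-1],(700,600),interpolation=3))
E
```

```text
time_s: 6.85
ee_pos: [0.5372, -0.087, 0.0576]
eef_rot: [-3.126, -0.0, 1.744]
ft_force: [-18.7, -1.8, 5.1]
finger_gap: 0.0004
grasp_force: 9.7
[-18.6926627   -1.81072228   5.13589264] [ 0.53722177 -0.08698387  0.05764259]
```

View pics/w5c.png

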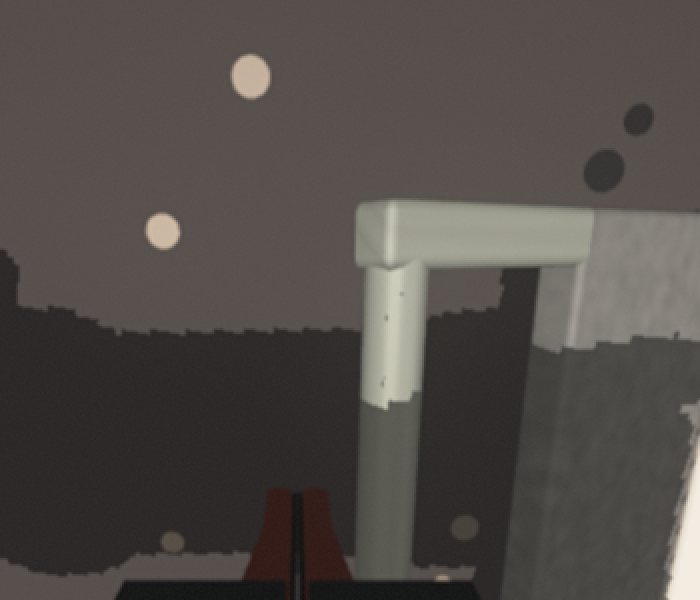

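The picture shows the flap not yet level: the bar is at crop (390,400), and the closed fingers (crop (297,520)) slid down in front of it. I lift, shift 13 mm towards the box and press again.

```bash
python3 -m jog '[[[0,-0.6,0,0,0,0,0],[0,0,-3,0,0,0,0],[0,0,-3,0,0,0,0],[0,0,-1.5,0,0,0,0],[0,1.9,0,0,0,0,0],[0,0,0,0,0,0,0],[0,0,1.5,0,0,0,0],[0,0,1.5,0,0,0,0],[0,0,1.0,0,0,0,0],[0,0,0.8,0,0,0,0],[0,0,0,0,0,0,0]]]'
```

```text
time_s: 7.82
ee_pos: [0.5571, -0.0833, 0.085]
eef_rot: [-3.139, -0.001, 1.745]
ft_force: [0.2, 0.0, 0.3]
finger_gap: 0.0005
grasp_force: 0.0
```

```bash
cat >> h.py <<'E'
H=np.array([.650,-.0637,.06]);YAW=.176
ex=np.array([np.cos(YAW),np.sin(YAW),0]);ey=np.array([-ex[1],ex[0],0]);ez=np.array([0,0,1.])
def barpt(th,y=0,l=.107,n=.006): return H+ex*(-n*np.cos(th)-l*np.sin(th))+ez*(l*np.cos(th)-n*np.sin(th))+ey*y
def tobox(p): d=np.asarray(p)-[H[0],H[1],.02]; return np.array([d@ex,d@ey,d@ez])
E
python3 - <<'E'
from h import *
c=cam('wrist');im=snap('wrist','w6');print(tobox(env.read_state()['ee_pos']).round(4))
for o in('flap_bar','flap'):
  for r in env.cut_out('wrist',o)[:2]:
    v,u=np.nonzero(r['pixels']);print(o,round(r['conf'],2),np.round(r['extent']),[(k,u[v==k].min(),u[v==k].max()) for k in range(int(v.min()),int(v.max()),25)])
for th in(1.0,1.1,1.2,1.3,1.4,1.5,1.57):print(th,proj(c,[barpt(th,.085),barpt(th,.04),barpt(th,.085,.062,0),barpt(th,.085,.11,0)]).round(0).tolist())
c=cam('scene');snap('scene','s2')
for o in('flap_bar','flap'):
  for r in env.cut_out('scene',o)[:2]:
    v,u=np.nonzero(r['pixels']);print(o,round(r['conf'],2),np.round(r['extent']),u.mean(),v.mean())
for th in(1.0,1.2,1.4,1.57):print(th,proj(c,[barpt(th,.085),barpt(th,-.085)]).round(0).tolist())
E
```

```text
[-0.0943 -0.0031  0.0659]Traceback (most recent call last):
  File "<stdin>", line 5, in <module>
    return umr_minimum(a, axis, None, out, keepdims, initial, where)
ValueError: zero-size array to reduction operation minimum which has no identity
```

```bash
python3 - <<'E'
from h import *
c=cam('wrist');im=snap('wrist','w6')
for o in('flap_bar','flap'):
  for r in env.cut_out('wrist',o)[:2]:
    v,u=np.nonzero(r['pixels']);print(o,round(r['conf'],2),np.round(r['extent']),[(k,u[v==k].min(),u[v==k].max()) for k in range(int(v.min()),int(v.max()),25) if (v==k).any()])
for th in(1.0,1.1,1.2,1.3,1.4,1.5,1.57):print(th,proj(c,[barpt(th,.085),barpt(th,.04),barpt(th,.085,.062,0),barpt(th,.085,.11,0)]).round(0).tolist())
g=cv2.cvtColor(im,7)
print([(k,g[k,180:420:6].tolist()) for k in(120,170,205)])
c=cam('scene');snap('scene','s2')
for o in('flap_bar','flap'):
  for r in env.cut_out('scene',o)[:2]:
    v,u=np.nonzero(r['pixels']);print(o,round(r['conf'],2),np.round(r['extent']),u.mean(),v.mean())
for th in(1.0,1.2,1.4,1.57):print(th,proj(c,[barpt(th,.085),barpt(th,-.085)]).round(0).tolist())
E
```

```text
flap_bar 0.62 [245. 106. 187. 252.] [(107, np.int64(255), np.int64(259)), (132, np.int64(247), np.int64(426)), (157, np.int64(249), np.int64(423)), (182, np.int64(249), np.int64(419)), (207, np.int64(250), np.int64(416)), (232, np.int64(251), np.int64(412)), (257, np.int64(252), np.int64(408)), (282, np.int64(322), np.int64(405)), (307, np.int64(374), np.int64(403)), (357, np.int64(276), np.int64(280))]
flap 0.59 [245. 106. 186. 253.] [(107, np.int64(251), np.int64(265)), (132, np.int64(247), np.int64(427)), (157, np.int64(249), np.int64(423)), (182, np.int64(249), np.int64(419)), (207, np.int64(250), np.int64(416)), (232, np.int64(251), np.int64(412)), (257, np.int64(252), np.int64(408)), (282, np.int64(252), np.int64(405)), (307, np.int64(375), np.int64(401)), (357, np.int64(275), np.int64(282))]
1.0 [[279.0, 105.0], [279.0, 203.0], [361.0, 107.0], [281.0, 104.0]]
1.1 [[269.0, 106.0], [270.0, 198.0], [352.0, 107.0], [269.0, 105.0]]
1.2 [[262.0, 107.0], [263.0, 194.0], [345.0, 108.0], [260.0, 106.0]]
1.3 [[258.0, 108.0], [260.0, 190.0], [339.0, 108.0], [254.0, 107.0]]
1.4 [[256.0, 1
[... 366 characters left out ...]
 206, 204, 202, 210, 203, 202, 208]), (170, [65, 64, 64, 65, 66, 65, 66, 66, 66, 67, 69, 65, 233, 247, 218, 71, 68, 69, 68, 69, 67, 69, 68, 68, 68, 94, 107, 107, 112, 109, 110, 107, 108, 108, 115, 114, 113, 110, 115, 117]), (205, [63, 62, 63, 61, 63, 63, 64, 64, 63, 63, 64, 65, 120, 129, 127, 71, 64, 65, 65, 65, 63, 64, 65, 65, 64, 96, 113, 105, 109, 112, 109, 112, 110, 108, 109, 107, 111, 107, 111, 114])]
flap_bar 0.55 [266. 220.  62.  59.] 299.5408426483233 251.80653482373174
flap 0.89 [262. 219.  67.  54.] 298.7888589398023 252.04043126684635
1.0 [[316.0, 215.0], [266.0, 244.0]]
1.2 [[313.0, 216.0], [265.0, 245.0]]
1.4 [[312.0, 219.0], [264.0, 247.0]]
1.57 [[312.0, 222.0], [264.0, 250.0]]
```

The wrist picture data put the bar at u≈258 and the panel edge at u≈330, which matches a flap angle of about 1.5 to 1.57. I press straight on the bar to be sure it is at the stop.

```bash
python3 -m jog '[[[0,-1.3,0,0,0,0,0],[0,0,0.8,0,0,0,0],[0,0,0.6,0,0,0,0],[0,0,0.6,0,0,0,0],[0,0,0.4,0,0,0,0],[0,0,0.3,0,0,0,0],[0,0,0,0,0,0,0],[0,0,0,0,0,0,0]]]'; python3 -c "
from h import *
print(tobox(env.read_state()['ee_pos']))"
```

```text
time_s: 8.88
ee_pos: [0.5455, -0.0857, 0.0602]
eef_rot: [-3.141, 0.001, 1.745]
ft_force: [-4.4, -0.3, 10.1]
finger_gap: 0.0002
grasp_force: 5.3
[-0.10676817 -0.00337664  0.04016425]
```

The fingers met the bar at z 0.060 with 10 N, which is the fully-down height. Now to the brush.

```bash
python3 -m jog '[[[0,0,-4,0,0,0,0],[0,0,-4,0,0,0,3],[-0.68,-2.4,-0.2,0,0,-0.1165,6.5],[-0.68,-2.4,0,0,0,-0.1165,6.5],[-0.68,-2.4,0,0,0,-0.1165,6.5],[-0.68,-2.4,0,0,0,-0.1165,6.5],[-0.68,-2.4,0,0,0,-0.1165,6.5],[-0.68,-2.4,0,0,0,-0.1165,6.5],[-0.68,-2.4,0,0,0,-0.1165,6.5],[-0.68,-2.4,0,0,0,-0.1165,6.5],[-0.68,-2.4,0,0,0,-0.1165,6.5],[-0.68,-2.4,0,0,0,-0.1165,6.5]]]'; python3 -m jog '[[[0,0,0,0,0,0,6.5]]]'
python3 - <<'E'
from h import *
s=env.read_state();print(s['q'][6]);rt=R.from_euler('xyz',s['eef_rot']).as_matrix()
c=cam('wrist');im=snap('wrist','w7')
for r in env.cut_out('wrist','brush')[:5]:
    y,x=np.nonzero(r['pixels']);P=np.array([onz(c,i,j,.057)[:2] for i,j in zip(x,y)]).astype(np.float32);print(round(r['conf'],2),np.round(r['extent']),cv2.minAreaRect(P))
y,x=[],[]
ctr=np.array([.441,-.3035,0]);tgt=ctr-.022*np.array([np.cos(.231),-np.sin(.231),0]);tgt[2]=.033
print(tgt,'tool shift cm',(rt.T@(tgt-s['ee_pos'])*100).round(2),proj(c,[[.441,-.3035,.057]]))
E
```

```text
time_s: 9.88
ee_pos: [0.4125, -0.2818, 0.1415]
eef_rot: [3.142, 0.0, 2.915]
ft_force: [0.1, 0.1, -0.6]
finger_gap: 0.065
grasp_force: 0.0
time_s: 9.97
ee_pos: [0.4122, -0.286, 0.1413]
eef_rot: [-3.14, 0.001, 2.91]
ft_force: [-0.3, 0.7, -0.2]
finger_gap: 0.0648
grasp_force: 0.0
1.5639493609126727
0.97 [  0. 212.  66.  60.] ((0.38043680787086487, -0.5200473070144653), (0.028743114322423935, 0.0739227682352066), 17.77381706237793)
0.9 [ 51.   2. 130.  88.] ((0.24460992217063904, -0.37314337491989136), (0.09091461449861526, 0.04071163386106491), 42.79584503173828)
0.66 [222.   0.  84.  62.] ((0.26699215173721313, -0.26300308108329773), (0.06226300075650215, 0.031280480325222015), 60.69148635864258)
0.61 [244. 197.  48.  98.] ((0.4389064908027649, -0.30357787013053894), (0.0443744882941246, 0.09753447771072388), 76.48361206054688)
[ 0.41958437 -0.29846308  0.033     ] tool shift cm [-1.   -1.03 10.83] [[268.06362836 250.08209181]]
```

```bash
python3 -m jog '[[[-0.95,-1.0,1,0,0,0,6.5],[0,0,3,0,0,0,6.5],[0,0,3,0,0,0,6.5],[0,0,2.5,0,0,0,6.5],[0,0,1.2,0,0,0,6.5],[0,0,0,0,0,0,6.5],[0,0,0,0,0,0,3.5],[0,0,0,0,0,0,3.5],[0,0,0,0,0,0,3.5],[0,0,0,0,0,0,3.5],[0,0,0,0,0,0,3.5]]]'
```

```text
time_s: 10.98
ee_pos: [0.4209, -0.2932, 0.0361]
eef_rot: [-3.14, 0.002, 2.91]
ft_force: [-0.9, 0.3, 6.6]
finger_gap: 0.0453
grasp_force: 29.6
```

```bash
python3 -m jog '[[[0,0,-1,0,0,0,3.5],[0,0,-2,0,0,0,3.5],[0,0,-3,0,0,0,3.5],[0,0,-3,0,0,0,3.5],[0,0,-2,0,0,0,3.5],[0,0,0,0,0,0,3.5]]]'
python3 - <<'E'
from h import *
s=env.read_state();rt=R.from_euler('xyz',s['eef_rot']).as_matrix()
c=cam('wrist');im=snap('wrist','w8')
for o in('brush','tray'):
  for r in env.cut_out('wrist',o)[:6]:
    y,x=np.nonzero(r['pixels']);P=np.array([onz(c,i,j,s['ee_pos'][2]+.026 if o=='brush' else .028)[:2] for i,j in zip(x,y)]).astype(np.float32);print(o,round(r['conf'],2),np.round(r['extent']),cv2.minAreaRect(P))
p=H+ex*.023+ey*0;p[2]=.15;print('above place shift cm',(rt.T@(p-s['ee_pos'])*100).round(2))
t=cam('top');snap('top','t2')
for r in env.cut_out('top','tray')[:2]:
    y,x=np.nonzero(r['pixels']);print(r['conf'],r['extent'],x.mean(),y.mean())
E
```

```text
time_s: 11.48
ee_pos: [0.4223, -0.2937, 0.1495]
eef_rot: [-3.139, 0.007, 2.91]
ft_force: [1.1, -0.5, -1.9]
finger_gap: 0.0449
grasp_force: 29.6
brush 0.89 [232.   0.  81.  51.] ((0.302639365196228, -0.26910966634750366), (0.03294072300195694, 0.01666380651295185), 62.087467193603516)
brush 0.8 [  0. 198.  72.  59.] ((0.3633519411087036, -0.40695273876190186), (0.015474080108106136, 0.03936126455664635), 16.809085845947266)
brush 0.79 [237. 221.  82. 157.] ((0.4366777539253235, -0.29833149909973145), (0.043071240186691284, 0.0988130196928978), 74.41239166259766)
brush 0.57 [ 60.   0. 130.  76.] ((0.2904128134250641, -0.3278822600841522), (0.04883205145597458, 0.02195291966199875), 42.36147689819336)
brush 0.39 [224. 143. 107. 103.] ((0.37678325176239014, -0.28491538763046265), (0.047727737575769424, 0.05156660079956055), 72.39704132080078)
tray 0.66 [224. 142. 110. 106.] ((0.41441619396209717, -0.2957702577114105), (0.10166192054748535, 0.10799999535083771), 72.71068572998047)
above place shift cm [-18.98  28.54  -0.  ]
0.64 [329.7, 200.0, 24.2, 57.4] 344.3983903420523 237.28169014084506
```

```bash
python3 -m jog '[[[0,0,0,0,0,-0.102,3.5],[0,0,0,0,0,-0.102,3.5],[0,0,0,0,0,-0.102,3.5],[0,0,0,0,0,-0.102,3.5],[-2.4,2.35,0,0,0,0,3.5],[-2.4,2.35,0,0,0,0,3.5],[-2.4,2.35,0,0,0,0,3.5],[-2.4,2.35,0,0,0,0,3.5],[-2.4,2.35,0,0,0,0,3.5],[-2.4,2.35,0,0,0,0,3.5],[-2.4,2.35,0,0,0,0,3.5],[-2,2.2,0,0,0,0,3.5]]]'; python3 -m jog '[[[0,0,0,0,0,0,3.5]]]'
python3 - <<'E'
from h import *
s=env.read_state();print('box',tobox(s['ee_pos']).round(4))
c=cam('wrist');im=snap('wrist','w9')
for r in env.cut_out('wrist','brush')[:4]:
    y,x=np.nonzero(r['pixels']);P=np.array([onz(c,i,j,s['ee_pos'][2]+.024) for i,j in zip(x,y)]);B=np.array([tobox(p)[:2] for p in P]).astype(np.float32);print(round(r['conf'],2),np.round(r['extent']),cv2.minAreaRect(B),B.min(0),B.max(0))
E
```

```text
time_s: 12.73
ee_pos: [0.5726, -0.0739, 0.1432]
eef_rot: [3.14, -0.002, -2.965]
ft_force: [0.1, -0.1, -0.6]
finger_gap: 0.0451
grasp_force: 29.6
time_s: 12.82
ee_pos: [0.5745, -0.0682, 0.144]
eef_rot: [3.137, 0.002, -2.957]
ft_force: [0.0, -0.1, 0.3]
finger_gap: 0.045
grasp_force: 29.6
box [-0.0751  0.0088  0.124 ]
0.74 [238. 225.  82. 152.] ((-0.05908501520752907, 0.007448555901646614), (0.04364796727895737, 0.09816665947437286), 88.06243896484375) [-0.10831862 -0.01517407] [-0.00949637  0.02983455]
```

```bash
python3 -m jog '[[[0,-0.85,1.5,0,0,0.008,3.5],[0,0,2.5,0,0,0,3.5],[0,0,2.4,0,0,0,3.5],[0,0,0,0,0,0,3.5],[0,0,0,0,0,0,3.5]]]'; python3 -c "
from h import *
print(tobox(env.read_state()['ee_pos']))"
```

```text
time_s: 13.33
ee_pos: [0.5717, -0.0864, 0.0787]
eef_rot: [3.141, -0.005, -2.976]
ft_force: [0.6, -0.5, -0.2]
finger_gap: 0.0451
grasp_force: 29.6
[-0.0810759  -0.0086582   0.05865366]
```

```bash
python3 -m jog '[[[0,0.85,0,0,0,-0.011,3.5],[0,0,0,0,0,0,3.5],[0,0,0,0,0,0,3.5]]]'; python3 -c "
from h import *
print(tobox(env.read_state()['ee_pos']))"
```

```text
time_s: 13.58
ee_pos: [0.5732, -0.0753, 0.082]
eef_rot: [-3.141, 0.002, -2.961]
ft_force: [0.5, -0.3, -1.9]
finger_gap: 0.0451
grasp_force: 29.6
[-0.0776873   0.00206391  0.06201808]
```

```bash
python3 -m jog '[[[-1.2,-0.1,0.2,0,0,0,3.5],[-1.2,0,0,0,0,0,3.5],[-1.2,0,0,0,0,0,3.5],[-1.2,0,0,0,0,0,3.5],[0,0,0,0,0,0,3.5],[0,0,0,0,0,0,3.5]]]';python3 -c "
from h import *
print(tobox(env.read_state()['ee_pos']))"; python3 -m jog '[[[-1.2,0,0,0,0,0,3.5],[-1.2,0,0,0,0,0,3.5],[-1.2,0,0,0,0,0,3.5],[-1.2,0,0,0,0,0,3.5],[0,0,0,0,0,0,3.5],[0,0,0,0,0,0,3.5]]]';python3 -c "
from h import *
print(tobox(env.read_state()['ee_pos']))"
```

```text
time_s: 14.08
ee_pos: [0.6202, -0.0682, 0.0793]
eef_rot: [-3.141, 0.001, -2.962]
ft_force: [-0.1, -0.3, -1.4]
finger_gap: 0.0449
grasp_force: 29.6
[-0.03011557  0.00077171  0.05931012]
time_s: 14.58
ee_pos: [0.6664, -0.0599, 0.0787]
eef_rot: [-3.141, -0.0, -2.962]
ft_force: [0.4, 0.8, -0.8]
finger_gap: 0.0452
grasp_force: 29.6
[0.01679474 0.00083716 0.0587386 ]
```

```bash
python3 -m jog '[[[-0.6,0,0.3,0,0,0,3.5],[0,0,0.3,0,0,0,3.5],[0,0,0.2,0,0,0,3.5],[0,0,0,0,0,0,3.5],[0,0,0,0,0,0,3.5]]]'; python3 -m jog '[[[0,0,0.1,0,0,0,3.5],[0,0,0,0,0,0,3.5]]]'
```

```text
time_s: 15.0
ee_pos: [0.6724, -0.0589, 0.0703]
eef_rot: [3.142, -0.001, -2.962]
ft_force: [0.1, 0.9, -1.0]
finger_gap: 0.0449
grasp_force: 29.6
time_s: 15.17
ee_pos: [0.6728, -0.0588, 0.0696]
eef_rot: [-3.142, -0.0, -2.962]
ft_force: [0.4, -0.9, -1.2]
finger_gap: 0.0446
grasp_force: 29.6
```

```bash
python3 -m jog '[[[0,0,0.15,0,0,0,3.5],[0,0,0.15,0,0,0,3.5],[0,0,0,0,0,0,3.5],[0,0,0,0,0,0,3.5]]]'; python3 -m jog '[[[0,0,0,0,0,0,5.3],[0,0,0,0,0,0,5.3],[0,0,0,0,0,0,5.3]]]'
```

```text
time_s: 15.5
ee_pos: [0.673, -0.0588, 0.0691]
eef_rot: [-3.14, 0.0, -2.963]
ft_force: [-7.7, -1.9, 15.6]
finger_gap: 0.0452
grasp_force: 29.6
time_s: 15.75
ee_pos: [0.673, -0.0588, 0.0667]
eef_rot: [-3.142, 0.0, -2.962]
ft_force: [0.1, 0.4, -0.9]
finger_gap: 0.0527
grasp_force: 0.0
```

```bash
python3 -m jog '[[[0,0,-2.5,0,0,0,5.3],[0,0,-3.5,0,0,0,5.3],[0,0,-3.5,0,0,0,5.3],[0,0,0,0,0,0,5.3],[3.3,0,0,0,0,0,0],[3.3,0,0,0,0,0,0],[0,0,0,0,0,0,0],[0,0,0,0,0,0,0],[0,0,0,0,0,0,0]]]'
python3 - <<'E'
from h import *
s=env.read_state();print('box',tobox(s['ee_pos']).round(4))
c=cam('wrist');im=snap('wrist','w9')
for r in env.cut_out('wrist','brush')[:4]:
    y,x=np.nonzero(r['pixels']);P=np.array([onz(c,i,j,.092) for i,j in zip(x,y)]);B=np.array([tobox(p)[:2] for p in P]).astype(np.float32);print(round(r['conf'],2),np.round(r['extent']),cv2.minAreaRect(B),B.min(0),B.max(0))
E
```

```text
time_s: 16.5
ee_pos: [0.6087, -0.0707, 0.1619]
eef_rot: [-3.141, 0.001, -2.963]
ft_force: [0.4, 0.7, 0.4]
finger_gap: 0.0233
grasp_force: 0.0
box [-0.0418  0.0003  0.1419]
0.75 [256. 254.  45.  67.] ((0.02127082273364067, 0.00039131753146648407), (0.04328811168670654, 0.0679633617401123), 88.17674255371094) [-0.01298681 -0.02227603] [0.05557267 0.02113358]
```

```bash
python3 -m jog '[[[0,0,3,0,0,0,0],[0,0,3,0,0,0,0],[0,0,2.5,0,0,0,0],[0,0,0.6,0,0,0,0],[0,0,0,0,0,0,0],[-0.8,0,0,0,0,0,0],[-0.8,0,0,0,0,0,0],[-0.8,0,0,0,0,0,0],[-0.8,0,0,0,0,0,0],[0,0,0,0,0,0,0]]]'; python3 -m jog '[[[-0.7,0,0,0,0,0,0],[-0.7,0,0,0,0,0,0],[-0.7,0,0,0,0,0,0],[-0.7,0,0,0,0,0,0],[-0.5,0,0,0,0,0,0],[0,0,0,0,0,0,0],[0,0,0,0,0,0,0]]]'; python3 -c "
from h import *
print(tobox(env.read_state()['ee_pos']))"
```

```text
time_s: 17.43
ee_pos: [0.6421, -0.0641, 0.0718]
eef_rot: [3.142, 0.003, -2.962]
ft_force: [0.6, -0.3, 0.7]
finger_gap: 0.0004
grasp_force: 0.0
time_s: 18.02
ee_pos: [0.6722, -0.0587, 0.0705]
eef_rot: [3.141, 0.0, -2.962]
ft_force: [-0.3, -0.3, 0.1]
finger_gap: 0.0004
grasp_force: 0.0
[0.02274091 0.00101988 0.05049615]
```

```bash
python3 -m jog '[[[0.4,0,0,0,0,0,0],[0,0,-3,0,0,0,0],[0,0,-4,0,0,0,0],[0,0,-2,0,0,0,0],[3,0,0,0,0,0,0],[3,0,0,0,0,0,0],[3,0,0,0,0,0,3],[3,0,0,0,0,0,3],[0.5,0,0,0,0,0,3],[0,0,0,0,0,0.12,3],[0,0,0,0,0,0.12,3],[0,0,0,0,0,0.12,3]]]'
python3 - <<'E'
from h import *
print(tobox(env.read_state()['ee_pos']));c=cam('wrist');im=snap('wrist','w10')
for r in env.cut_out('wrist','brush')[:4]:
    y,x=np.nonzero(r['pixels']);B=np.array([tobox(onz(c,i,j,.092))[:2] for i,j in zip(x,y)]).astype(np.float32);print(round(r['conf'],2),np.round(r['extent']),B.min(0),B.max(0))
E
python3 -m jog '[[[0,0,0,0,0,0.12,3],[0,0,0,0,0,0.12,3],[0,0,0,0,0,0.12,3],[0,0,0,0,0,0.12,3],[0,0,0,0,0,0.12,3],[0,0,0,0,0,0.12,3],[0,0,0,0,0,0.12,3],[0,0,0,0,0,0.12,3],[0,0,0,0,0,0.12,3],[0,0,0,0,0,0.12,3],[0,0,0,0,0,0,3],[0,0,0,0,0,0,3]]]'
python3 - <<'E'
from h import *
s=env.read_state();rt=R.from_euler('xyz',s['eef_rot']).as_matrix();p=barpt(1.57);p[2]=.1
print(tobox(s['ee_pos']),(rt.T@(p-s['ee_pos'])*100).round(2),s['eef_rot'][2]-1.747)
E
```

```text
time_s: 19.02
ee_pos: [0.5448, -0.0823, 0.1609]
eef_rot: [-3.141, 0.001, 2.954]
ft_force: [-0.3, -0.3, 0.1]
finger_gap: 0.03
grasp_force: 0.0
[-1.06787264e-01  8.74165463e-05  1.40900617e-01]
0.44 [311. 349.  10.  23.] [ 0.02854932 -0.01949572] [ 0.05496354 -0.01319277]
time_s: 20.12
ee_pos: [0.5451, -0.0818, 0.1606]
eef_rot: [-3.141, 0.0, 1.767]
ft_force: [0.3, -0.0, 0.3]
finger_gap: 0.0301
grasp_force: 0.0
[-0.10648906  0.00058146  0.14061892] [-0.06 -0.05  6.06] 0.020322539074957957
```

```bash
python3 -m jog '[[[0,0,3,0,0,0.02,3],[0,0,3,0,0,0,3],[0,0,3,0,0,0,3],[0,0,2,0,0,0,3],[0,0,0.9,0,0,0,3],[0,0,0,0,0,0,3],[0,0,0,0,0,0,1],[0,0,0,0,0,0,1],[0,0,0,0,0,0,1],[0,0,0,0,0,0,1]]]'; python3 -c "
from h import *
print(tobox(env.read_state()['ee_pos']))"
```

```text
time_s: 20.95
ee_pos: [0.5448, -0.0824, 0.0428]
eef_rot: [-3.141, 0.001, 1.741]
ft_force: [-2.4, -0.4, 6.1]
finger_gap: 0.0114
grasp_force: 30.0
[-1.06817991e-01  2.66205284e-05  2.28327700e-02]
```

Gripped on the bar (opening 11.4 mm). I lift it along its arc.

```bash
python3 -m jog '[[[0,0,-0.7,0,0,0,1],[0,0,-0.7,0,0,0,1],[0,0.1,-0.7,0,0,0,1],[0,0.1,-0.7,0,0,0,1],[0,0.3,-1.14,0,0,0,1],[0,0.33,-0.9,0,0,0,1],[0,0,0,0,0,0,1]]]'; python3 -m jog '[[[0,0.32,-0.62,0,0,0,1],[0,0.32,-0.62,0,0,0,1],[0,0.78,-1.15,0,0,0,1],[0,0.93,-1.03,0,0,0,1],[0,0,0,0,0,0,1],[0,0,0,0,0,0,1]]]'; python3 -c "
from h import *
print(tobox(env.read_state()['ee_pos']))"
```

```text
time_s: 21.53
ee_pos: [0.5525, -0.081, 0.0918]
eef_rot: [-3.14, 0.001, 1.74]
ft_force: [-7.1, -1.9, 3.3]
finger_gap: 0.0112
grasp_force: 30.0
time_s: 22.03
ee_pos: [0.5724, -0.0775, 0.1255]
eef_rot: [-3.133, 0.001, 1.74]
ft_force: [-17.2, -2.5, 15.9]
finger_gap: 0.0111
grasp_force: 30.0
[-7.88673226e-02 -2.84765765e-05  1.05547611e-01]
```

```bash
python3 -m jog '[[[0,0,0,0,0,0,3],[0,0,0,0,0,0,3],[0,0,0,0,0,0,3],[0,0.8,-0.3,0,0,0,3],[0,0.8,-0.3,0,0,0,3],[0,0.75,-0.2,0,0,0,3],[0,1.16,-0.76,0,0,0,3],[0,1.25,-0.61,0,0,0,3],[0,0,0,0,0,0,3]]]'; python3 -m jog '[[[0,1.3,-0.44,0,0,0,3],[0,1.0,-0.2,0,0,0,3],[0,0.8,-0.1,0,0,0,3],[0,0.3,0,0,0,0,3],[0,0,0,0,0,0,3],[0,0,0,0,0,0,3]]]'; python3 -c "
from h import *
print(tobox(env.read_state()['ee_pos']))"
```

```text
time_s: 22.78
ee_pos: [0.6263, -0.0678, 0.1479]
eef_rot: [3.138, 0.0, 1.741]
ft_force: [2.0, 0.4, 0.7]
finger_gap: 0.0299
grasp_force: 0.0
time_s: 23.28
ee_pos: [0.6534, -0.0634, 0.1528]
eef_rot: [-3.134, -0.0, 1.74]
ft_force: [-12.7, -2.0, 8.6]
finger_gap: 0.0301
grasp_force: 6.3
[ 0.0034513  -0.00027824  0.13278002]
```

```bash
python3 -m jog '[[[0,0.2,0,0,0,0,3],[0,0,0,0,0,0,3],[0,0,0,0,0,0,3]]]'; python3 -c "
from h import *
print(tobox(env.read_state()['ee_pos']))"
```

```text
time_s: 23.53
ee_pos: [0.6535, -0.0634, 0.1525]
eef_rot: [-3.13, -0.0, 1.74]
ft_force: [-17.5, -2.4, 11.8]
finger_gap: 0.0305
grasp_force: 9.0
[ 0.003531   -0.00035709  0.13254729]
```

At the stop: the force rises with no movement. I back off to centre, rise clear and check.

```bash
python3 -m jog '[[[0,-1.1,0,0,0,0,3],[0,0,0,0,0,0,3],[0,0,-2.5,0,0,0,3],[0,0,-4,0,0,0,3],[0,0,-4,0,0,0,3],[0,0,-4,0,0,0,3],[-3,0,0,0,0,0,3],[-3,0,0,0,0,0,3],[-3,0,0,0,0,0,3],[0,0,0,0,0,0,3],[0,0,0,0,0,0,3]]]'
python3 - <<'E'
from h import *
c=cam('wrist');im=snap('wrist','w11');a=cv2.resize(im[:280,200:480],(400,400))
for o in('flap_bar','brush'):
  for r in env.cut_out('wrist',o)[:4]:
    v,u=np.nonzero(r['pixels']);print(o,round(r['conf'],2),np.round(r['extent']))
print(proj(c,[barpt(0,.085),barpt(0,-.085),barpt(.07,.085),barpt(.07,-.085)]).round(1))
b=snap('scene','s3');b=cv2.resize(b[170:320,150:400],(400,240));b=cv2.copyMakeBorder(b,0,160,0,0,0)
cv2.imwrite('pics/f1.png',np.hstack([a,b])[:,:,::-1])
E
```

```text
time_s: 24.45
ee_pos: [0.6638, -0.1553, 0.298]
eef_rot: [3.141, 0.0, 1.737]
ft_force: [0.6, 0.9, -0.4]
finger_gap: 0.03
grasp_force: 0.0
flap_bar 0.9 [266.   4.  17. 192.]
brush 0.97 [  0. 178.  33.  48.]
brush 0.8 [ 87. 348.  31.  35.]
brush 0.62 [  0. 246.  41.  47.]
brush 0.54 [308.  92.   9.  40.]
[[272.    5.1]
 [274.6 195.7]
 [263.4   5.5]
 [267.4 195.6]]
```

View pics/f1.png

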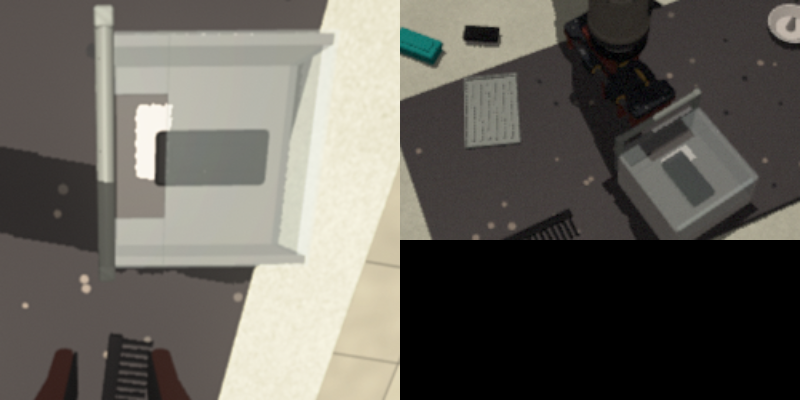

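The picture shows the brush flat inside the box at crop (212,158), the bar at its shut position (u 274.5 against 273 expected), and the tray still in place.

```bash
python3 -c "
from workcell import env
print(env.job_done())"
```

```text
the job is handed in; nothing more can be done
None
```

I pulled the flap fully down, laid the nail brush bristles down inside the box, pushed the flap back to its shut stop, and handed the job in at about 24.5 s; the verdict was not shown.

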